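# Pin the sliding cell nest in line with its jig

### The arm

A 6-joint arm with a two-finger parallel gripper is mounted at the origin on the work surface. World frame = base frame: x ahead of the robot, y to its left, z up, the work surface at z = 0. Lengths are in m, angles in rad, forces in N, time in s.
With the tool pointing down it reaches from about 0.275 to 0.875 m from the base axis. Payload 12.5 kg.
Tool frame: the origin (TCP) lies on the centre line of the jaws, within the pads' length; the fingertips stand r.finger_overhang ahead of it and the grasp point (between the pads) lies 3 mm ahead of it (r.finger_overhang is the distance from the TCP to the fingertips, in m); z points along the fingers, y is the line along which they close (so a half turn about z gives the same grasp; the last joint's range is limited). The gripper opens to 85 mm and grips with 20 to 120 N. Pads are 22 mm wide; open, the fingers measure 114 mm over their backs; the gripper's body (76 mm by 85 mm) begins 54 mm behind the grasp point. The pads swing forward as they close: fully open they stand 13 mm farther back than shut.
Start: joints at [-1.341, 0.351, 1.652, -0, 1.139, -0.085], TCP at [0.17, -0.523, 0.253] pointing down, gripper open.
Joint ranges: [-2.75, 2.75], [-0.79, 2.1], [0.01, 2.65], [-1.57, 4.71], [0.07, 3.14], [-2.87, 2.87]. Speed limits (rad/s): [2.22, 2.22, 2.79, 3.14, 3.14, 3.14].

### API

Orientations are given as a unit quaternion [x, y, z, w].
In Python, from cell import r, optics gives the robot as it stands. The module is installed in compiled form; this text tells all that it offers. Calls block until the motion is done:
- r.move_to(position, orientation): joint-space move of the TCP to a pose.
- r.move_linear(position, rot=None, vel=0.15): straight line of the TCP; rot=None keeps the orientation; vel is the mean speed in m/s.
- r.set_joints(angles): joint-space move.
- r.set_gripper(opening, squeeze=None): opening from 0.0 (shut) to 1.0 (fully open); squeeze is the grip in N (None keeps the last); returns when the fingers have stopped.
- r.sleep(seconds).
- r.inverse_kinematics(position, orientation): joint angles nearest the present ones, or None.
- optics.get_image(name): name is "scene" or "top" or "wrist"; returns a dict with "pixels" (384x512x3 uint8, red, green, blue), "depth" (384x512 float32, m along the optical axis (not along the pixel's ray), 0 where there is no reading), "fx", "fy", "cx", "cy" (pixels), "camera_from_world" (4x4, takes a point from world to camera coordinates); the wrist camera has in their place "mount" (4x4, takes a point from camera to tool coordinates, whose origin is the TCP and whose axes are the flange's). Camera axes: x right, y down, z forward; pixel columns grow to the right and rows downward; lengths in m; the calibration is good to about 2 mm. A picture is of the moment at which its call begins: read the wrist's pose just before it.
A pose or a line that the arm cannot do raises r.PlanningError and nothing moves.
- r.hand_in(): hands the job in; it is judged then, once.
Readings, each from a call of its own:
- r.current_t(): time.
- r.current_q(): joint angles.
- r.current_qvel(): joint speeds.
- r.current_effort(): joint torques, N m.
- r.current_tool_pos(): TCP position.
- r.current_ee_rot(): TCP orientation.
- r.current_contact_force(): force on the tool from outside, world axes, zero at the start.
- r.current_torque(): the same for the moment, N m.
- r.current_opening(): opening from 0.0 (shut) to 1.0 (fully open).
- r.current_finger_force(): force on a finger pad.
Only numpy, scipy, OpenCV 4.12 (cv2) and the standard library are available. Lean on these libraries where they do the work, as an engineer would, in place of code of your own. Each camera call takes 0.05 s, during which the arm holds its last target. There are 200 camera calls.

### The job

The aluminium nest plate on the jig has slid off, so its round hole no longer lies over the hole in the yellow plate beneath. Take the red-headed tapered pin from the rack, start its point through both holes while they are still out of line, and drive it down so that its taper pulls the nest plate into line. Leave the pin standing upright, fully home with its collar on the nest plate.

Things in the scene. Friction and masses are not known exactly. Their poses are not given: they have to be found in the camera images.
- taper_pin_grip (a point): Middle of the red grip (30 mm dia., 50 tall) of the steel taper pin, hanging upright in a 3-hole grey rack, holes 90 apart; lift it 150 mm straight up to clear the rack and the other heads. Below this point, in mm: 25 to 35 collar (56 dia.), to 60 straight shank (38 dia.), to 110 taper to an 8 dia. point. z up the pin; 0.18 kg. Not the black-headed blunt pin nor the green-headed short one.
- base_hole (a point): Centre of the 43 mm round hole at the top face of the jig's fixed yellow lower plate, 70 mm above the bench; the plate is 12 mm thick with free space beneath. z up; y is the direction in which the nest plate slides; x points to the white foam nest.
- plate_hole (a point): Centre of the 43 mm round hole at the top face of the sliding aluminium nest plate: 81 mm above the bench, 10 mm thick, 1 mm over the yellow plate. On it a white foam block with cells, 25 mm high (top 106 mm above the bench), starts 84 mm from this hole along x. In line, this hole is straight over base_hole (11 mm higher).
- nest (a joint): How far the nest plate has slid along base_hole's y (m): 0 is in line; it starts 0.011 to 0.015 off; travel ends at 0.018 either way. It slides stiffly (3 N) and stays where it is left. Driving the pin home takes up to about 15 N downwards.
Not all that is in view belongs to the job. Leave any blue or purple look-alike of the part that bears taper_pin_grip alone.

How it is judged:
By the outcome, as a careful person would: the job done as asked, in the order asked, and still so for the second after the job is handed in, with the robot touching nothing.
It also fails if it takes over 35 s, if anything falls off the work surface, if the arm or the gripper's body presses on something with over 40 N, if the wrist force passes 120 N, or if a joint passes its speed limit or range.

## Working session

There is one attempt and no reset: what is moved stays moved. The work goes in short steps, each a Python script; the robot and the scene stay as the last script left them, time stands still between calls to the robot, and variables do not carry over. Pictures are saved under pics/ and viewed, at most 10 in all, crops included, and the job is handed in when it is done.

```bash
mkdir -p pics; cat > h.py <<'E'
import numpy as np, cv2
from cell import r, optics
from scipy.spatial.transform import Rotation as R
def shot(n):
    pos=np.array(r.current_tool_pos()); q=np.array(r.current_ee_rot())
    d=optics.get_image(n)
    if n=="wrist":
        T=np.eye(4); T[:3,:3]=R.from_quat(q).as_matrix(); T[:3,3]=pos
        d["wfc"]=T@np.array(d["mount"])
    else: d["wfc"]=np.linalg.inv(np.array(d["camera_from_world"]))
    return d
def ray(d,u,v,z):
    k=d["wfc"]; w=k[:3,:3]@np.array([(u-d["cx"])/d["fx"],(v-d["cy"])/d["fy"],1]); c=k[:3,3]
    return c+w*(z-c[2])/w[2]
def cloud(d):
    v,u=np.mgrid[:384,:512]; z=d["depth"]
    p=np.stack([(u-d["cx"])/d["fx"]*z,(v-d["cy"])/d["fy"]*z,z],-1)
    return p@d["wfc"][:3,:3].T+d["wfc"][:3,3]
def save(d,n): cv2.imwrite("pics/"+n,cv2.cvtColor(d["pixels"],cv2.COLOR_RGB2BGR))
E
python3 - <<'E'
from h import *
import pickle
a=shot("scene");b=shot("top")
pickle.dump((a,b),open("s.pkl","wb"))
cv2.imwrite("pics/a.png",cv2.cvtColor(np.vstack([cv2.resize(x["pixels"],(400,300)) for x in (a,b)]),cv2.COLOR_RGB2BGR))
save(b,"top.png"); save(a,"scene.png")
print(r.current_t(), r.finger_overhang, r.current_ee_rot())
for x in (a,b): print(x["wfc"].round(3), x["fx"])
E
```

```text
0.1 0.022 [ 9.87641265e-01  1.56730638e-01 -2.73699965e-05 -4.87476088e-04]
[[-0.137  0.594 -0.793  1.453]
 [ 0.99   0.067 -0.121  0.159]
 [-0.019 -0.802 -0.597  0.788]
 [ 0.     0.     0.     1.   ]] 466.34352090486834
[[ 0.016 -0.997  0.072  0.436]
 [-0.999 -0.018 -0.026  0.023]
 [ 0.027 -0.071 -0.997  1.058]
 [ 0.     0.     0.     1.   ]] 409.08067338488064
```

View pics/top.png

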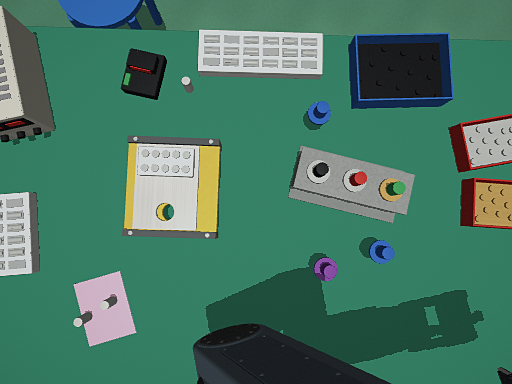

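View pics/scene.png

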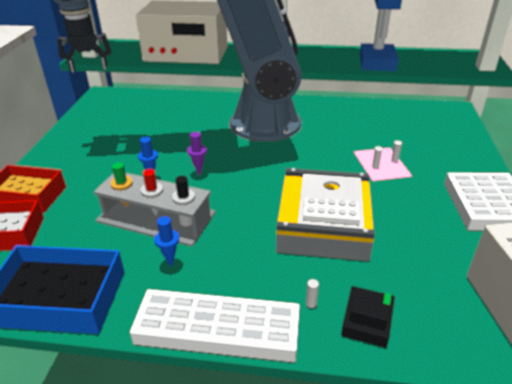

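The pictures show the rack with three heads, black (318,170), red (359,178) and green (396,188) in the top view. The red one in the rack is the pin to take. The blue pins (319,112) and (381,251) and the purple one (326,268) are decoys. The jig's nest hole is at (165,211), with green bench visible through its right part.

```bash
python3 - <<'E'
from h import *
import pickle
a,b=pickle.load(open("s.pkl","rb"))
p=b["pixels"]
c=np.hstack([cv2.resize(p[y:y+60,x:x+60],(400,400),interpolation=cv2.INTER_CUBIC) for x,y in ((135,181),(325,148))])
cv2.imwrite("pics/c.png",cv2.cvtColor(c,cv2.COLOR_RGB2BGR))
C=cloud(b); hsv=cv2.cvtColor(p,cv2.COLOR_RGB2HSV).astype(int)
red=((hsv[...,0]<6)|(hsv[...,0]>174))&(hsv[...,1]>150)&(hsv[...,2]>80)
n,l,s,cen=cv2.connectedComponentsWithStats(red.astype(np.uint8))
for i in range(1,n):
    if s[i,4]>15: print(s[i],cen[i].round(1),np.median(C[l==i],0).round(4), C[l==i][:,2].max().round(4))
i=[i for i in range(1,n) if abs(cen[i]-[359,178]).max()<8][0]
P=C[l==i]; zt=np.percentile(P[:,2],90); t=P[P[:,2]>zt-.006]; print("top",zt,len(t),t.mean(0),np.ptp(t,0))
print("rack z",C[188,330],C[160,338],"plate z",C[200,185],"yel",C[190,208])
for u,v in ((138,150),(192,147),(196,225),(133,230)): print(u,v,C[v,u].round(4))
E
```

```text
[130  66  21   8  54] [140.2  69.1] [0.8185 0.3002 0.0552] 0.0647
[460 114  52  56 253] [481.1 142.4] [ 0.6435 -0.55    0.0582] 1.0579
[  5 121  20   6  56] [ 14.6 123.2] [0.6585 0.563  0.1221] 0.1308
[354 172  13  13 128] [360.  177.6] [ 0.5455 -0.2279  0.1438] 0.1475
[473 178  39  51 236] [485.8 203.5] [ 0.4934 -0.556   0.0582] 0.0632
top 0.14580651913438536 126 [ 0.54623477 -0.22810908  0.1438304 ] [0.0255872  0.02797704 0.00759738]
rack z [ 0.52676446 -0.171806    0.08343323] [ 0.59518444 -0.19113787  0.08268401] plate z [0.49181333 0.1745146  0.08140694] yel [0.51750179 0.1215148  0.07176664]
138 150 [0.61   0.2904 0.0797]
192 147 [0.6198 0.1616 0.0805]
196 225 [0.4329 0.1478 0.0735]
133 230 [0.4188 0.2945 0.0817]
```

View pics/c.png

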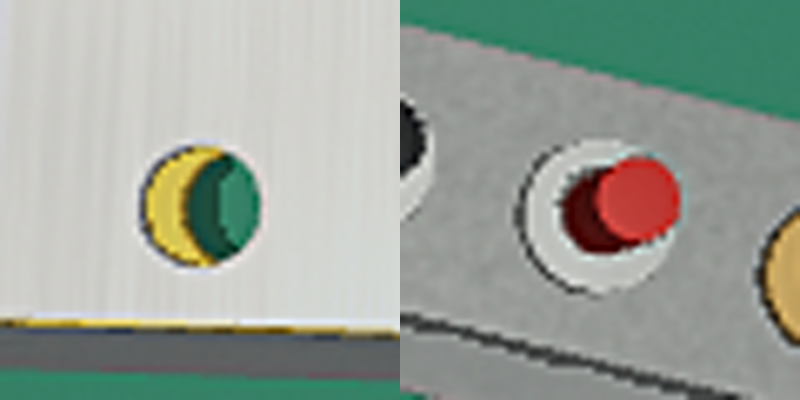

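The crop confirms the red-headed, white-collared pin in the middle rack hole. The nest hole shows yellow on its +y side, so the plate has slid towards +y. Next I look from near with the wrist camera at both places.

```bash
cat >> h.py <<'E'
def quat(ydir):
    y=np.array([ydir[0],ydir[1],0.]); y/=np.linalg.norm(y); z=np.array([0,0,-1.])
    return R.from_matrix(np.stack([np.cross(y,z),y,z],1)).as_quat()
def best(p,yd):
    c=[(quat(s*np.array(yd))) for s in (1,-1)]
    js=[r.inverse_kinematics(list(p),list(q)) for q in c]
    q0=np.array(r.current_q()); return min((np.abs(np.array(j)-q0).max(),i) for i,j in enumerate(js) if j is not None)[1],c
E
python3 - <<'E'
from h import *
import pickle
a,b=pickle.load(open("s.pkl","rb"))
print("mount",np.array(shot("wrist")["mount"]).round(3))
pin=ray(b,360.7,177.7,.143); bl=ray(b,318,170,.143); gr=ray(b,396.5,188,.143)
print(pin,bl,gr,np.linalg.norm(bl-gr))
row=(gr-bl)[:2]; n=[row[1],-row[0]]
hole=ray(b,135+200*.15,181+205*.15,.081); print("hole",hole)
jy=[0.02,-1]
P=[hole[0]-.05,hole[1],.27]; i,c=best(P,jy); r.move_to(P,list(c[i])); d1=shot("wrist")
P=[pin[0],pin[1],.27]; i,c=best(P,n); r.move_to(P,list(c[i])); d2=shot("wrist")
pickle.dump((d1,d2),open("w.pkl","wb"))
print(r.current_t(),r.current_q())
cv2.imwrite("pics/w.png",cv2.cvtColor(np.vstack([cv2.resize(x["pixels"],(400,300)) for x in (d1,d2)]),cv2.COLOR_RGB2BGR))
for d,p in ((d1,hole),(d2,pin)):
    k=np.linalg.inv(d["wfc"])@np.append(p,1); print(d["fx"]*k[0]/k[2]+d["cx"],d["fy"]*k[1]/k[2]+d["cy"])
E
```

```text
mount [[ 0.001 -0.957 -0.29   0.074]
 [ 1.     0.001  0.001 -0.   ]
 [-0.001 -0.29   0.957 -0.12 ]
 [ 0.     0.     0.     1.   ]]
[ 0.54592063 -0.2297148   0.143     ] [ 0.56155867 -0.13247795  0.143     ] [ 0.52401604 -0.31140085  0.143     ] 0.18281917770881134
hole [0.46307105 0.22100148 0.081     ]
4.725 [-4.75215553e-01  4.11415455e-01  1.51939541e+00  1.52947890e-04
  1.21074110e+00 -2.70458989e-01]
254.69780143018795 219.78295594717
255.12647979452922 194.5413708375557
```

View pics/w.png

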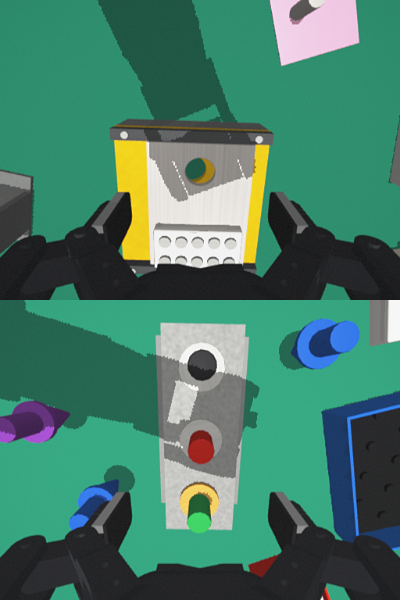

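In the upper wrist picture (d1) the nest hole is at about (256,219) in full pixels. In the lower one (d2) the red head is at about (256,193), as predicted. Now I fit circles to both.

```bash
python3 - <<'E'
from h import *
import pickle
a,b=pickle.load(open("s.pkl","rb"));d1,d2=pickle.load(open("w.pkl","rb"))
def fit(P,rad=None):
    from scipy.optimize import least_squares
    x0=[*P.mean(0)[:2],rad or .02]
    f=lambda x:np.hypot(P[:,0]-x[0],P[:,1]-x[1])-(rad or x[2])
    s=least_squares(f,x0,loss="soft_l1",f_scale=.001); return s.x.round(4),np.std(f(s.x)).round(5),len(P)
# pin
for nm,d,(u,v) in (("w",d2,(256,193)),("t",b,(360,178))):
    C=cloud(d);h=cv2.cvtColor(d["pixels"],cv2.COLOR_RGB2HSV).astype(int)
    m=((h[...,0]<8)|(h[...,0]>172))&(h[...,1]>130)&(h[...,2]>60)
    vv,uu=np.mgrid[:384,:512]; m&=(abs(uu-u)<30)&(abs(vv-v)<30)
    P=C[m]; zt=np.percentile(P[:,2],95); T=P[P[:,2]>zt-.005]
    print(nm,m.sum(),"ztop",zt.round(4),"bbox centre",((T.max(0)+T.min(0))/2).round(4),np.ptp(T,axis=0).round(4))
    cc=C[max(v-30,0):v+31,u-30:u+31].reshape(-1,3); cc=cc[(cc[:,2]<.1)&(cc[:,2]>.075)]; print("levels",np.histogram(cc[:,2],np.arange(.075,.1,.002)))
    E=cv2.morphologyEx(m.astype(np.uint8),cv2.MORPH_OPEN,np.ones((3,3)))
    ct=max(cv2.findContours(E,0,1)[0],key=len)[:,0]
    rp=np.array([ray(d,*q,.143) for q in ct]); rc=R.identity()
    print("contour@top fit r15",fit(rp,.015))
# holes
for nm,d,(u,v),k in (("w",d1,(256,219),32),("t",b,(165,212),14)):
    h=cv2.cvtColor(d["pixels"],cv2.COLOR_RGB2HSV).astype(int)
    s=(h[...,1]>70).astype(np.uint8); w=np.zeros_like(s); w[v-k:v+k+1,u-k:u+k+1]=1; s*=w
    n,l,st,cen=cv2.connectedComponentsWithStats(s); i=l[v,u]; 
    ct=max(cv2.findContours((l==i).astype(np.uint8),0,1)[0],key=len)[:,0]
    print(nm,st[i],"plate",fit(np.array([ray(d,*q,.081) for q in ct])),fit(np.array([ray(d,*q,.081) for q in ct]),.0215))
    H=cv2.morphologyEx((l==i).astype(np.uint8),cv2.MORPH_CLOSE,np.ones((5,5)))
    yel=((h[...,0]<35)&(h[...,1]>100)&(H>0)).astype(np.uint8)
    inner=cv2.erode(H,np.ones((5,5)))
    edge=(cv2.dilate(yel,np.ones((3,3)))&(1-yel)&inner)
    vv,uu=np.nonzero(edge)
    P=np.array([ray(d,*q,.070) for q in zip(uu,vv)])
    print("  base",fit(P),fit(P,.0215))
    g=d["pixels"][v-k:v+k+1,u-k:u+k+1].copy(); g[edge[v-k:v+k+1,u-k:u+k+1]>0]=[255,0,255]
    cv2.imwrite(f"pics/e_{nm}.png",cv2.resize(g[...,::-1],(400,400),interpolation=0))
C=cloud(d1);g=cv2.cvtColor(d1["pixels"],cv2.COLOR_RGB2HSV).astype(int)
# jig yaw from yellow plate edges (top view)
h=cv2.cvtColor(b["pixels"],cv2.COLOR_RGB2HSV).astype(int)
y=((h[...,0]>18)&(h[...,0]<32)&(h[...,1]>140)&(h[...,2]>120)).astype(np.uint8); y[:, :195]=0;y[:,225:]=0;y[:135]=0;y[240:]=0
c=max(cv2.findContours(y,0,1)[0],key=cv2.contourArea); bx=cv2.boxPoints(cv2.minAreaRect(c)); print([ray(b,*q,.07)[:2].round(4) for q in bx])
cv2.imwrite("pics/e.png",np.hstack([cv2.imread("pics/e_w.png"),cv2.imread("pics/e_t.png")]))
E
```

```text
w 1130 ztop 0.1452 bbox centre [ 0.5477 -0.1996  0.2651] [0.0284 0.0873 0.2493]
levels (array([   0,    0,    0,   43, 1340,  257,    1,    0,   34,  735,  126,
         12]), array([0.075, 0.077, 0.079, 0.081, 0.083, 0.085, 0.087, 0.089, 0.091,
       0.093, 0.095, 0.097, 0.099]))
contour@top fit r15 (array([ 0.5483, -0.2259,  0.015 ]), np.float64(0.00205), 110)
t 174 ztop 0.1461 bbox centre [ 0.5455 -0.2283  0.1443] [0.0275 0.0277 0.0064]
levels (array([  4,   7, 131, 588, 787, 365,  53,  42, 115, 146,  88,  22]), array([0.075, 0.077, 0.079, 0.081, 0.083, 0.085, 0.087, 0.089, 0.091,
       0.093, 0.095, 0.097, 0.099]))
contour@top fit r15 (array([ 0.5448, -0.2257,  0.015 ]), np.float64(0.00331), 48)
w [237 202  38  33 955] plate (array([0.4614, 0.2223, 0.0194]), np.float64(0.00059), 97) (array([0.4614, 0.2222, 0.0215]), np.float64(0.00059), 97)
  base (array([0.4608, 0.212 , 0.0171]), np.float64(0.00052), 45) (array([0.4588, 0.2072, 0.0215]), np.float64(0.00098), 45)
t [157 203  17  18 240] plate (array([0.4635, 0.2213, 0.0196]), np.float64(0.00074), 47) (array([0.4637, 0.2214, 0.0215]), np.float64(0.00074), 47)
  base (array([0.4634, 0.2126, 0.0153]), np.float64(0.00085), 18) (array([0.4632, 0.2055, 0.0215]), np.float64(0.00112), 18)
[array([0.4189, 0.148 ]), array([0.6266, 0.145 ]), array([0.6256, 0.0964]), array([0.4177, 0.1001])]
```

View pics/e.png

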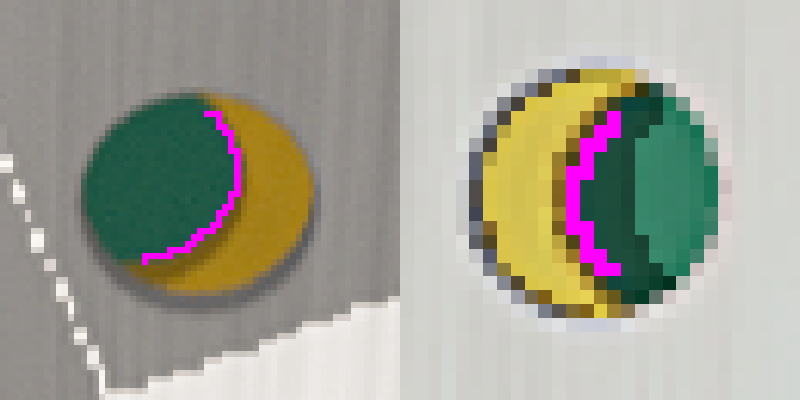

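```bash
python3 - <<'E'
from h import *
import pickle
d1,d2=pickle.load(open("w.pkl","rb"))
print("cam1",d1["wfc"][:3,3].round(3),"cam2",d2["wfc"][:3,3].round(3))
for u in (262.5,263.5,264): print(ray(d1,u,215,.07).round(4))
C=cloud(d2);h=cv2.cvtColor(d2["pixels"],cv2.COLOR_RGB2HSV).astype(int)
m=((h[...,0]<8)|(h[...,0]>172))&(h[...,1]>130)&(h[...,2]>60)
vv,uu=np.mgrid[:384,:512]; m&=(abs(uu-256)<30)&(abs(vv-193)<30)&(C[...,2]>.1395)&(C[...,2]<.15)
print(m.sum(),np.median(C[m],0),cv2.minEnclosingCircle(C[m][:,:2].astype(np.float32)))
ct=max(cv2.findContours(m.astype(np.uint8),0,1)[0],key=len)[:,0]
print(cv2.minEnclosingCircle(np.array([ray(d2,*q,.143)[:2] for q in ct],np.float32)))
# collar ring at z~.094, fully symmetric
cm=(C[...,2]>.0905)&(C[...,2]<.0985)&(abs(uu-256)<45)&(abs(vv-193)<45)
print(cm.sum(),cv2.minEnclosingCircle(C[cm][:,:2].astype(np.float32)))
E
```

```text
cam1 [0.34 0.22 0.39] cam2 [ 0.562 -0.156  0.39 ]
[0.4614 0.2298 0.07  ]
[0.4614 0.231  0.07  ]
[0.4614 0.2315 0.07  ]
863 [ 0.54782611 -0.22835383  0.14419668] ((0.5475544929504395, -0.2290230542421341), 0.014518111012876034)
((0.5477906465530396, -0.22892256081104279), 0.014904976822435856)
1223 ((0.5407878756523132, -0.24753151834011078), 0.04674429073929787)
```

```bash
python3 - <<'E'
from h import *
import pickle
q=list(r.current_ee_rot())
r.move_linear([.547,-.229,.125],vel=.15)
f0=np.array(r.current_contact_force())
r.set_gripper(0.0,80)
print("open",r.current_opening(),r.current_finger_force(),np.array(r.current_contact_force())-f0, r.current_tool_pos())
r.move_linear([.547,-.229,.29],vel=.15)
print(r.current_opening(),r.current_contact_force(),r.current_t())
r.move_to([.463,.2093,.29],list(quat([.016,1]) if best([.463,.2093,.29],[.016,1])[0]==0 else quat([-.016,-1])))
print(r.current_t(),r.current_q(),r.current_tool_pos(),r.current_contact_force(),r.current_opening())
a=shot("scene");w=shot("wrist");b=shot("top"); pickle.dump((a,w,b),open("g.pkl","wb"))
cv2.imwrite("pics/g.png",cv2.cvtColor(np.vstack([np.hstack([a["pixels"][:300,240:640][:, :272],cv2.resize(w["pixels"],(400,300))]),np.hstack([cv2.resize(b["pixels"],(400,300)),np.zeros((300,272,3),np.uint8)])]),cv2.COLOR_RGB2BGR))
E
```

```text
open 0.3340630039729276 78.5917067527771 [-0.92779699 -0.14955611  5.89666467] [ 0.54719645 -0.22911453  0.12543823]
0.33374266516607987 [-0.22636982  1.45320015 -1.97224046] 7.65
9.2917 [ 3.31640630e-01  2.36836504e-01  1.71234614e+00 -1.96178246e-04
  1.19239924e+00 -1.22138265e+00] [0.4634274  0.20871841 0.28994341] [-0.36297937  0.84476779 -1.3240671 ] 0.33289141108654413
```

View pics/g.png

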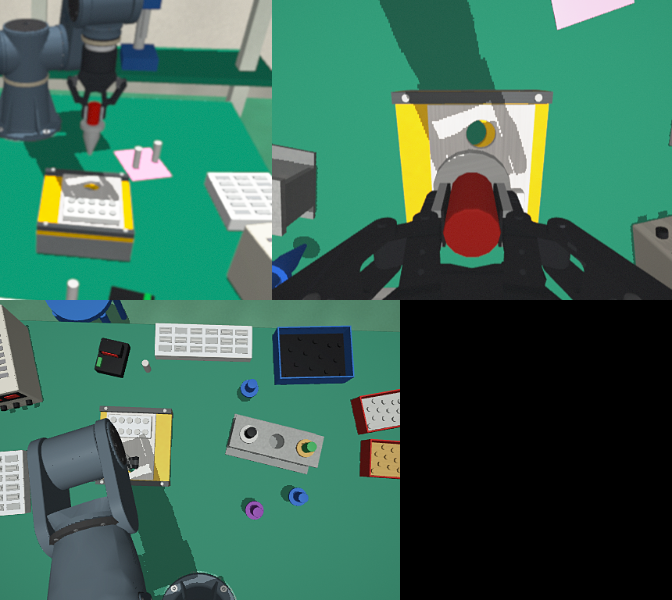

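The pin is held upright: its head is at (472,220) in the wrist panel, and the rack's middle hole is empty in the top panel. Next I measure the head's offset from the TCP and lower the point to just over the holes.

```bash
python3 - <<'E'
from h import *
import pickle
a,w,b=pickle.load(open("g.pkl","rb"))
C=cloud(w);h=cv2.cvtColor(w["pixels"],cv2.COLOR_RGB2HSV).astype(int)
m=((h[...,0]<8)|(h[...,0]>172))&(h[...,1]>130)&(h[...,2]>60)
P=C[m]; print(m.sum(),np.percentile(P[:,2],[5,50,90,98]).round(4))
zt=np.percentile(P[:,2],90); T=P[P[:,2]>zt-.004]; print(cv2.minEnclosingCircle(T[:,:2].astype(np.float32)),T.mean(0))
m2=(m&(C[...,2]>zt-.004)).astype(np.uint8); ct=max(cv2.findContours(m2,0,1)[0],key=len)[:,0]
print(cv2.minEnclosingCircle(np.array([ray(w,*q,zt)[:2] for q in ct],np.float32)))
r.move_linear([.463,.2093,.205],vel=.15)
print(r.current_tool_pos(),r.current_contact_force(),r.current_t())
d=shot("wrist"); s=shot("scene"); pickle.dump((d,s),open("n.pkl","wb"))
k=np.linalg.inv(s["wfc"])@np.array([.463,.209,.09,1]);u,v=int(s["fx"]*k[0]/k[2]+s["cx"]),int(s["fy"]*k[1]/k[2]+s["cy"]);print(u,v)
cv2.imwrite("pics/n.png",cv2.cvtColor(np.hstack([cv2.resize(x,(400,400),interpolation=cv2.INTER_CUBIC) for x in (d["pixels"][90:290,156:356],s["pixels"][v-50:v+50,u-50:u+50])]),cv2.COLOR_RGB2BGR))
E
```

```text
6153 [0.2697 0.3079 0.309  0.3096]
((0.4342802166938782, 0.21000343561172485), 0.04444539174437523) [0.46216331 0.20916931 0.30883735]
((0.462433785200119, 0.20943976938724518), 0.01530589908361435)
[0.46346128 0.20937665 0.20572101] [-1.05774838  0.26605162 -1.78826104] 10.1583
326 182
```

View pics/n.png

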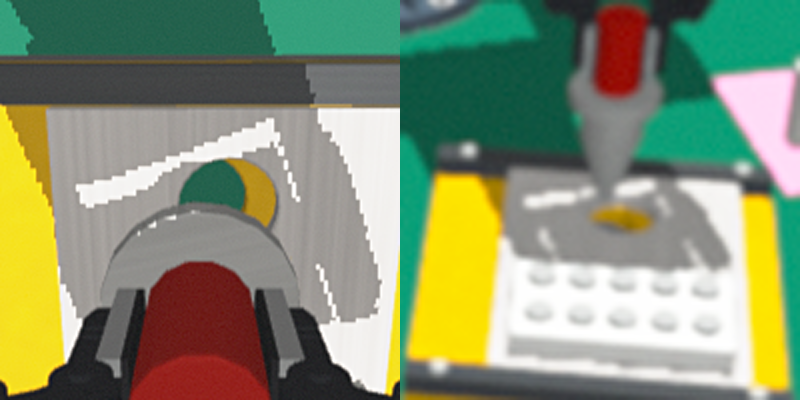

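Near the holes, the point is just above the nest hole, and it is upright in both views. The head is centred on the TCP within about 1 mm. Now I drive down in steps, watching the wrist force.

```bash
python3 - <<'E'
from h import *
f0=np.array(r.current_contact_force()); x,y=.4638,.2088
for z in [.192,.182,.174,.166,.158,.150,.143,.137,.132,.128,.125]:
    r.move_linear([x,y,z],vel=.04)
    f=np.array(r.current_contact_force())-f0; p=np.array(r.current_tool_pos())
    print(z,p.round(4),f.round(1),np.array(r.current_torque()).round(2),round(r.current_opening(),3))
    if abs(f[2])>25 or np.hypot(f[0],f[1])>20: print("STOP"); break
print(r.current_t())
E
```

```text
0.192 [0.4638 0.2088 0.1918] [ 0.3 -1.4  0.6] [-0.02 -0.03  0.01] 0.33
0.182 [0.4637 0.2088 0.1817] [-0.2 -1.4  0.9] [-0.   -0.06  0.01] 0.329
0.174 [0.4638 0.209  0.1738] [0.7 1.7 0.8] [ 0.67 -0.08  0.01] 0.333
0.166 [0.4636 0.2087 0.1656] [-0.7  1.4  0.9] [ 0.57 -0.05  0.02] 0.332
0.158 [0.4636 0.2087 0.1576] [0.1 0.7 1.1] [ 0.47 -0.05  0.04] 0.335
0.15 [0.4636 0.2086 0.1496] [-1.6  2.1  1. ] [0.47 0.07 0.06] 0.334
0.143 [0.4635 0.2087 0.1425] [-2.   1.5  0.2] [ 0.54  0.13 -0.07] 0.332
0.137 [0.4636 0.2087 0.1366] [-1.3  1.8 -0.6] [0.57 0.17 0.04] 0.337
0.132 [0.4636 0.2087 0.1316] [-2.9  1.  -0.2] [0.57 0.21 0.01] 0.335
0.128 [0.4637 0.2087 0.1277] [-1.5  1.7 -0.6] [0.49 0.22 0.01] 0.332
0.125 [0.4637 0.2088 0.1248] [-1.   1.3 -1. ] [0.55 0.17 0.01] 0.329
13.9333
```

```bash
python3 - <<'E'
from h import *
import pickle
def rep(t): print(t,np.array(r.current_tool_pos()).round(4),np.array(r.current_contact_force()).round(1),np.array(r.current_torque()).round(2))
x,y=.4633,.2088
for dy in (.0007,.0014):
    r.move_linear([x,y-dy,.125],vel=.02); rep("dy")
    if abs(r.current_contact_force()[1])>7: break
y-=dy
z=.125
while z>.118:
    z-=.0007; r.move_linear([x,y,z],vel=.02); rep("z")
    if r.current_contact_force()[2]>6: break
print(r.current_t()); w=shot("wrist"); pickle.dump(w,open("h.pkl","wb"))
cv2.imwrite("pics/h.png",cv2.cvtColor(cv2.resize(w["pixels"],(640,480)),cv2.COLOR_RGB2BGR))
E
```

```text
dy [0.4634 0.2081 0.125 ] [-0.5  3.  -3.5] [ 0.51 -0.07  0.01]
dy [0.4634 0.2073 0.125 ] [-0.2  2.6 -2.6] [ 0.43 -0.01  0.  ]
z [0.4633 0.2074 0.1243] [ 0.5  1.9 -1.6] [ 0.34 -0.01  0.02]
z [0.4633 0.2074 0.1236] [ 1.1  1.7 -2.3] [ 0.32 -0.01 -0.  ]
z [0.4633 0.2074 0.1229] [-0.1  0.9 -3.1] [ 0.27 -0.05  0.01]
z [0.4633 0.2074 0.1221] [ 1.   1.2 -2.8] [ 0.28 -0.09 -0.03]
z [0.4633 0.2074 0.1215] [-0.3  1.1 -1.4] [ 0.21 -0.04  0.05]
z [0.4634 0.2075 0.1214] [-3.8  0.7  8. ] [-0.04  0.5  -0.03]
15.9333
```

View pics/h.png

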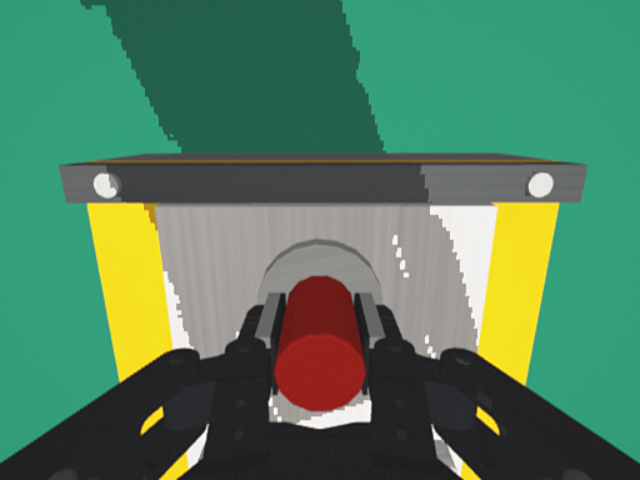

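The collar is on the plate, with contact at TCP z 0.1214 (expected 0.122). The yellow margins at each side of the nest plate are nearly equal (about 70 and 60 px near row 210), so it is pulled back in line. Now I release, retreat and check.

```bash
python3 - <<'E'
from h import *
p=r.current_tool_pos()
r.set_gripper(0.8)
r.move_linear([p[0],p[1],.26],vel=.15)
q=r.current_q(); q=list(q); q[0]-=.6; r.set_joints(q)
b=shot("top"); s=shot("scene"); print(r.current_t(),r.current_contact_force())
cv2.imwrite("pics/f.png",cv2.cvtColor(np.hstack([cv2.resize(x,(400,400),interpolation=cv2.INTER_CUBIC) for x in (b["pixels"][128:248,110:230],s["pixels"][120:240,266:386])]),cv2.COLOR_RGB2BGR))
C=cloud(b);h=cv2.cvtColor(b["pixels"],cv2.COLOR_RGB2HSV).astype(int)
m=((h[...,0]<8)|(h[...,0]>172))&(h[...,1]>130)&(h[...,2]>60); m[:,:110]=0;m[:,230:]=0;m[:130]=0;m[240:]=0
P=C[m]; zt=np.percentile(P[:,2],90); T=P[P[:,2]>zt-.005]; print(zt,((T.max(0)+T.min(0))/2).round(4))
E
```

```text
18.775 [0.70750343 0.03778949 0.02767933]
0.14162854360256816 [0.4632 0.2072 0.1405]
```

View pics/f.png

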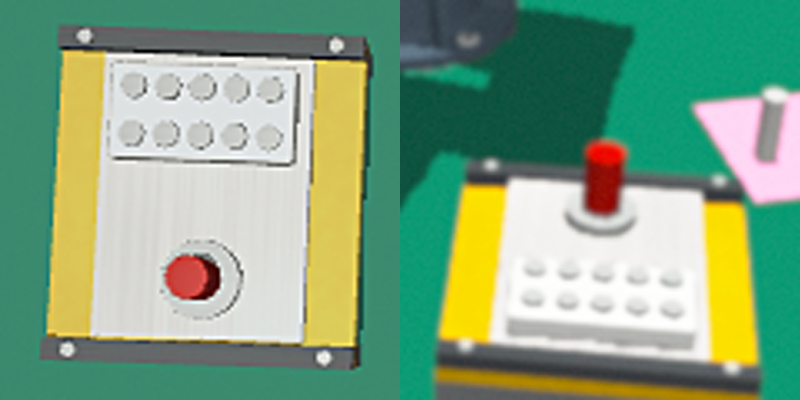

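The pin stands upright with its collar flush on the plate. The head top is at 0.1416 m (0.141 expected), and the plate is centred between nearly equal yellow margins. I'm handing in.

```bash
python3 -c "
from h import *
print(r.hand_in())"
```

```text
the job is handed in; nothing more can be done
None
```

The job is handed in: the red taper pin stands upright and fully home with its collar on the nest plate, the plate is pulled back into line as near as the pictures show, and about 19 s of the 35 s were used.

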